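# Prime a pump paint marker on the test card

### The arm

A 6-joint arm with a two-finger parallel gripper is mounted at the origin on the work surface. World frame = base frame: x ahead of the robot, y to its left, z up, the work surface at z = 0. Lengths are in mm, angles in rad, forces in N, time in s.
With the tool pointing down it reaches from about 300 to 775 mm from the base axis. Payload 14.6 kg.
Tool frame: the origin (TCP) lies between the finger pads; the fingertips stand ahead of it and the grasp point (between the pads) lies 11 mm behind it (manip.finger_overhang is the z of the fingertips in the tool frame, in mm); z points along the fingers, y is the line along which they close (so a half turn about z gives the same grasp; the last joint's range is limited). The gripper opens to 94 mm and grips with 3 to 60 N. Pads are 16 mm wide; open, the fingers measure 119 mm over their backs; the gripper's body (75 mm by 177 mm) begins 78 mm behind the grasp point.
Start: joints at [1.058, 0.3, 1.521, -0, 1.321, -0.067], TCP at [237.145, 496.237, 213.446] pointing down, gripper open.
Joint ranges: [-3.03, 3.03], [-0.79, 2.21], [0.23, 2.52], [-1.04, 4.18], [0, 3.07], [-2.55, 2.55]. Speed limits (rad/s): [2.22, 2.22, 2.57, 3.14, 3.14, 3.14].

### API

Orientations are given as [roll, pitch, yaw] about the fixed x, y, z axes, in that order (R = Rz(yaw) Ry(pitch) Rx(roll)).
In Python, from cell import manip gives the robot as it stands.
- The arm moves only by the tool jog_arm, never from a script. Its argument "series" is a list of rows, each a list of 7 numbers: the shift along the world's x, y, z as a fraction of full scale, then the turn, a rotation vector about the world's x, y, z as a fraction of full scale, then the closure, from 0 (fully open) to 1 (shut). In form: [[dx, dy, dz, wx, wy, wz, fingers], ...]. A call has 1 to 8 rows; each row is the pose to reach, as a shift and turn from the pose commanded when the call began; what a row does not reach only later rows make up. Full scale, the value 1, is 120 mm for a shift and 90 degrees for a turn. A row lasts 1/12 s, in which the tool goes at most 41.7 mm and 7.16 degrees, less where a joint would pass 70% of its speed; a pose out of reach is approached as far as the arm can. A call with a number of a shift or a turn outside -1 to 1 is refused whole. A call with a gripper value outside its range is refused whole. The fingers move at their own pace and stop on an object; "grip_force" is the grip in N (left out, the last holds). Time passes only in rows, so rows that repeat a pose let the fingers close. It gives the time, the measured TCP pose, the force, the opening and the grip force at its end, in the units of the state.
- manip.read_state(): the state, without advancing time (a new reading comes with each control period).
- manip.camera(name): name is "scene" or "top" or "wrist"; returns a dict with "frame" (384x512x3 uint8, red, green, blue), "vfov" (degrees; the focal length in pixels is half the picture's height over the tangent of half this angle, whatever the lens; pixels are square), "cx", "cy" (the principal point, pixels), "k1" (the pictures are not rectified: a ray, as slopes to the right and down, at radius r is drawn at 1 + k1 r^2 times it, then the intrinsics apply), "R" (3x3) and "t" (3): a world point X has camera coordinates R X + t; the wrist camera has in their place "hand_eye" (4x4, takes a point from camera to tool coordinates, whose origin is the TCP and whose axes are the flange's). Camera axes: x right, y down, z forward; pixel columns grow to the right and rows downward; lengths in mm; the calibration is good to about 2 mm. A picture is of the moment at which its call begins: read the wrist's pose just before it. There is no depth.
- manip.sign_off(): hands the job in; it is judged then, once.
The state is a dict: "clock": time; "joints": joint angles; "qd": joint speeds; "effort": joint torques, N m; "eef_pos": TCP position; "eef_rot": TCP orientation; "wrist_force": force on the tool from outside, world axes, zero at the start; "moment": the same for the moment, N m; "finger_gap": finger opening in mm; "finger_force": force on a finger pad.
Only numpy, scipy, OpenCV 4.12 (cv2) and the standard library are available. Lean on these libraries where they do the work, as an engineer would, in place of code of your own. Each camera call takes 0.05 s, during which the arm holds its last target. There are 200 camera calls.

### The job

The stout paint marker in the sloping rack is new and its pump nib is still dry: take it out, stand it upright with the nib inside the pencilled ring on the white test card, and work the pump: press the nib well in, lift until it has sprung right out again, then press it gently into the ring a second time. Keep it there so that the nib can fill, and finish while still holding the marker upright, the nib well pushed in but not forced. Leave everything else on the desk where it is.

Things in the scene. Friction and masses are not known exactly. Their poses are not given: they have to be found in the camera images.
- marker: Stout pump paint marker, loose, 50 g, nib down in a bore of the rack, leaning with it. White round barrel, silvery band, 21 mm thick (other pens 14). Origin: on its axis at the shoulder that rests on the rack's top face; z to the tail: barrel 0 to 92 mm, grey plug to 100. Below it, in the bore, a neck 15 mm thick, 24 mm long, then the nib. It may lean a few degrees off the bore.
- nib (a joint): How far the marker's spring nib is pushed in, m: 0 fully out, 0.005 at its stop. A pale bullet 8 mm thick that slides along the marker's axis. It starts to move at 1 N and needs 1 N more per mm: about 6 N at the stop. The pump valve is open from half its travel (2.5 mm).
- nib_tip (a point): The end of the nib, on the marker's axis, 34 mm below the marker's origin while the nib is out.
- rack: Fixed plywood pen rack, 85 deep, 195 wide, 75 high (mm): a sloping block with 3 bores 60 mm apart, 16 mm square, 45 deep. Origin: centre of its underside, on the mat; x to its back, y along the row, z up. Its bores and top face lean 20 degrees to its front (-x), which looks roughly to the robot. Bore mouths: x -19, z 63, y -60, 0, 60 mm. Which pen is in which bore varies.
- card: Fixed white styrene test card lying on the mat, 75 mm (x) by 110 mm (y), 2 mm thick, with dried paint dabs and one pencilled ring. Origin: centre of its underside.
- ring (a point): Centre of the pencilled dark ring, 20 mm in diameter, on the card's upper face (5 mm above the desk): 10 mm towards -x and 22 mm towards +y of the card's centre in the card's own axes.
- pen_a: Slim white capped pen, 14 mm in diameter, in a bore of the rack, sticking 92 mm out of it. Origin on its axis at the bore's mouth, z to its tail. Not to be moved.
- pen_b: Slim white capped pen, 14 mm in diameter, in a bore of the rack, sticking 84 mm out of it. Origin on its axis at the bore's mouth, z to its tail. Not to be moved.
- paint_jar: Small glass paint jar with white cap, 33 mm in diameter, 46 mm high, loose; origin under its centre. Not to be moved.
- tin_dish: Small steel dish, 42 mm in diameter, 9 mm high, loose; origin under its centre. Not to be moved.
- tape_roll: Roll of masking tape lying flat, 64 mm in diameter, 18 mm high, loose; origin under its centre. Not to be moved.
- kit_leg: Lower half of a model robot's leg lying down, about 130 mm long, 42 mm high at the foot, loose; origin on the underside at the knee, x to the foot. Not to be moved.
- sanding_stick: Sanding stick lying flat, 150 x 20 x 8 mm, loose; origin under its centre, x along it. Not to be moved.
- mug: Dark mug with four brushes, 78 mm in diameter, 90 mm high, brushes up to 160 mm, loose; origin under its centre. Not to be moved.
Mind the look-alikes: they are no part of the job. What is shaped like the marker but pink or turquoise is not meant.

How it is judged:
By the outcome, as a careful person would: the job done as asked, in the order asked, and still so for the second after the job is handed in, while the arm keeps its last pose, push and grip.
It also fails if it takes over 43 s, if anything falls off the work surface, if the arm or the gripper's body presses on something with over 40 N, if the wrist force passes 120 N, or if a joint passes its speed limit or range.

## Working session

There is one attempt and no reset: what is moved stays moved. The work goes in short steps, Python scripts to look and compute and a tool call to move; the robot and the scene stay as the last step left them, time stands still between calls to the robot, and variables do not carry over. Pictures are saved under pics/ and viewed, at most 10 in all, crops included, and the job is handed in when it is done.

Besides the shell and the picture viewer there is one more tool, called after ">>>" as name(argument=value, ...) on one line, values as JSON. jog_arm: Moves the arm, as the interface text tells. Its arguments: {"type":"object","properties":{"series":{"type":"array"},"grip_force":{"type":"number"}},"required":["series"]}

```bash
mkdir -p pics; ls; cat > h.py <<'E'
import numpy as np,cv2,json
from cell import manip
def grab(n,f):
    s=manip.read_state(); c=manip.camera(n)
    cv2.imwrite(f'pics/{f}.png',c['frame'][:,:,::-1])
    d={k:(np.asarray(v).tolist()) for k,v in c.items() if k!='frame'}
    d['state']={k:np.asarray(v).tolist() for k,v in s.items()}
    json.dump(d,open(f'pics/{f}.json','w')); return d
E
python3 - <<'E'
from h import *
for n in('scene','top','wrist'):
    d=grab(n,n+'0'); s=d.pop('state'); print(n,d)
print(s, manip.finger_overhang)
a=[cv2.imread(f'pics/{n}0.png') for n in('scene','top')]
for n,i in zip(('scene','top'),a): cv2.imwrite(f'pics/{n}0b.png',cv2.resize(i,(800,600),interpolation=cv2.INTER_CUBIC))
E
```

```text
pics
scene {'vfov': 55.41389186509824, 'cx': 253.00357937989273, 'cy': 187.03959083627944, 'k1': 0.0165106914198486, 'R': [[0.6910352230609706, 0.7225065367451453, 0.021321933533595124], [0.461773664514484, -0.41858125814694114, -0.7820197012153779], [-0.5560893842269782, 0.5502490660497845, -0.6228888842011875]], 't': [-344.1761369708433, -163.84336671484343, 1221.5095277815506]}
top {'vfov': 45.773806107602525, 'cx': 260.52750543719173, 'cy': 191.78354746903398, 'k1': -0.17301082424264014, 'R': [[0.021425065414809145, -0.9997244651583785, -0.009589595182519018], [-0.9960182753771386, -0.02051344344026243, -0.08675709626868346], [0.08653647604751191, 0.011410188518012971, -0.9961833395069714]], 't': [2.564876170419608, 495.7092398382021, 1447.1923199540006]}
wrist {'vfov': 62.18396651645344, 'cx': 254.63878487979747, 'cy': 193.97373321628294, 'k1': -0.015464771584566373, 'hand_eye': [[0.0003115034402348566, -0.9705092226006428, -0.2410637919985104, 69.09172084302244], [0.9999995368354084, 0.0005218430903162338, -0.0008087080781761571, -0.1466603669402211], [0.0009106561224414757, -0
[... 193 characters left out ...]
 1.3207143107880137, -0.06660727458853652], 'qd': [0.0005481402724965003, -0.0008620952347180377, -0.0012543950104252305, 0.0008778711458079041, -0.0007190512961741019, 0.0013500274921604642], 'effort': [0.0019021557091036811, -53.264522552490234, -35.32835841178894, 0.07102983305230737, 0.023489658487960696, -3.8817802305857185e-05], 'eef_pos': [237.0347282790396, 496.03868845683, 212.9336226648033], 'eef_rot': [-3.1405184202244465, -6.301752567772212e-05, 2.6958074211682863], 'wrist_force': [0.30005379307924535, 0.16825036025741474, -0.28268552170652156], 'moment': [0.05586977418103273, -0.0014799682853554996, 0.015802452037960702], 'finger_force': 0.0, 'finger_gap': 93.99201054559236} 8.0
```

View pics/scene0b.png

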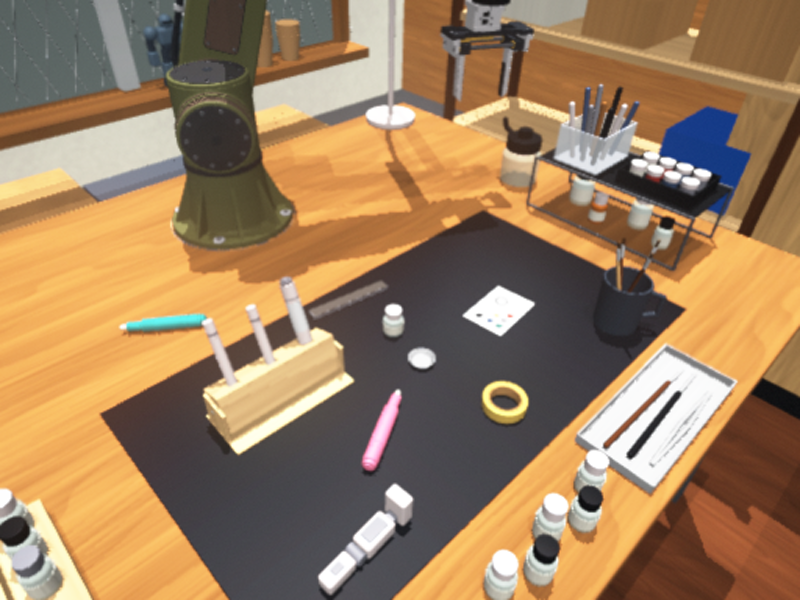

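View pics/top0b.png

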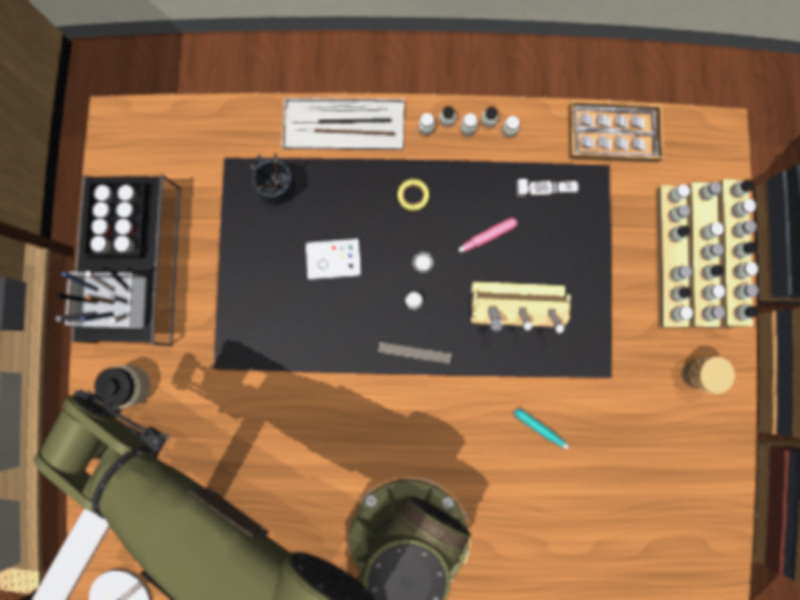

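The scene picture shows the stout marker as the rightmost of the three pens, at about (295,310); in the top view it is the leftmost, at (495,318). The card's ring is at about (323,265) in the top view. Next I compute rough positions and plan close wrist views.

```bash
cat >> h.py <<'E'
from scipy.spatial.transform import Rotation as Ro
def load(f): return json.load(open(f'pics/{f}.json'))
def cam(d):
    F=192/np.tan(np.radians(d['vfov']/2)); K=np.array([[F,0,d['cx']],[0,F,d['cy']],[0,0,1]])
    if 'R' in d: R,t=np.array(d['R']),np.array(d['t'])
    else:
        T=np.eye(4); T[:3,:3]=Ro.from_euler('xyz',d['state']['eef_rot']).as_matrix(); T[:3,3]=d['state']['eef_pos']
        C=np.linalg.inv(T@np.array(d['hand_eye'])); R,t=C[:3,:3],C[:3,3]
    return K,np.array([d['k1'],0,0,0]),R,t
def ray(f,uv):
    K,D,R,t=cam(load(f)); p=cv2.undistortPoints(np.array([[uv]],float),K,D)[0,0]
    v=R.T@np.array([*p,1]); return -R.T@t, v/np.linalg.norm(v)
def onz(f,uv,z): o,v=ray(f,uv); return o+v*(z-o[2])/v[2]
def tri(obs):
    A=np.zeros((3,3));b=np.zeros(3)
    for f,uv in obs:
        o,v=ray(f,uv);P=np.eye(3)-np.outer(v,v);A+=P;b+=P@o
    X=np.linalg.solve(A,b); return X,[np.linalg.norm((np.eye(3)-np.outer(v,v))@(X-o)) for f,u in obs for o,v in[ray(f,u)]]
def proj(f,X):
    K,D,R,t=cam(load(f)); return cv2.projectPoints(np.array(X,float).reshape(-1,3),cv2.Rodrigues(R)[0],t,K,D)[0][:,0]
E
python3 - <<'E'
from h import *
k=.64
T=lambda u,v:(u*k,v*k)
print('ring',onz('top0',T(323,265),5))
print('card',[onz('top0',T(*p),5).round() for p in((306,241),(359,239),(361,277),(308,279))])
print('rack',[onz('top0',T(*p),z).round() for p,z in(((473,283),78),((565,287),78),((471,325),50),((570,328),50))])
print('marker base',tri([('top0',T(492,311)),('scene0',T(305,340))]),'tail',tri([('top0',T(496,328)),('scene0',T(289,283))]))
for n,(x,y,w,h) in dict(top0=(285,165,100,60),scene0=(120,165,110,120)).items():
    i=cv2.imread(f'pics/{n}.png')[y:y+h,x:x+w]; cv2.imwrite(f'pics/{n}c.png',cv2.resize(i,None,fx=5,fy=5,interpolation=cv2.INTER_CUBIC))
E
```

```text
ring [566.64510918 191.8970596    5.        ]
card [array([617., 230.,   5.]), array([623., 117.,   5.]), array([543., 111.,   5.]), array([536., 223.,   5.])]
rack [array([ 527., -118.,   78.]), array([ 523., -303.,   78.]), array([ 444., -118.,   50.]), array([ 442., -320.,   50.])]
marker base (array([ 472.24056302, -158.51102865,   65.43571614]), [np.float64(0.32995125171310935), np.float64(0.329951251713183)]) tail (array([ 435.91296504, -155.08862954,  147.39428599]), [np.float64(2.6403479148034106), np.float64(2.640347914803205)])
```

View pics/scene0c.png

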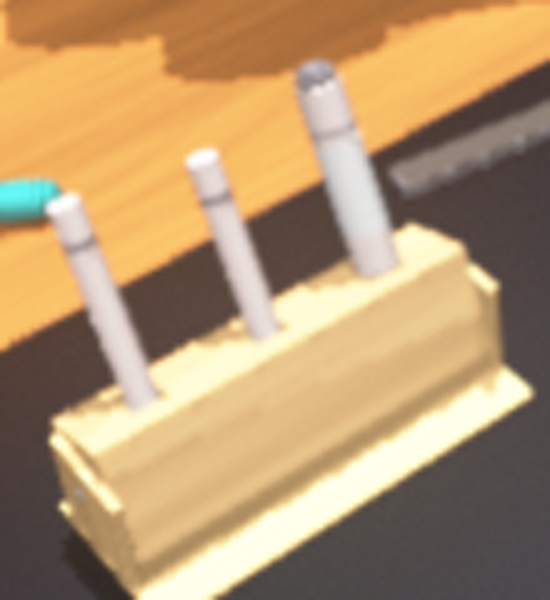

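The crop shows the stout marker at the right end of the rack: tail at (315,70), shoulder at (380,272), leaning with the bore. I move over the ring first, which is on the way.

>>> jog_arm(series=[[0.25,-0.25,0,0,0,-0.06,0],[0.5,-0.5,0,0,0,-0.12,0],[0.75,-0.75,0,0,0,-0.18,0],[1,-1,0,0,0,-0.24,0],[1,-1,0,0,0,-0.24,0]])

```text
clock: 0.57
eef_pos: [360.6, 372.3, 213.3]
eef_rot: [-3.141, 0.001, 2.308]
wrist_force: [0.7, 1.1, -0.2]
finger_gap: 93.8
finger_force: 0.0
```

>>> jog_arm(series=[[0.25,-0.25,-0.1,0,0,-0.06,0],[0.5,-0.5,-0.1,0,0,-0.12,0],[0.75,-0.75,-0.1,0,0,-0.18,0],[1,-1,-0.1,0,0,-0.24,0],[1,-1,-0.1,0,0,-0.24,0]])

```text
clock: 0.98
eef_pos: [480.3, 252.3, 201.1]
eef_rot: [-3.141, 0.001, 1.932]
wrist_force: [-0.5, 1.1, -1.3]
finger_gap: 93.9
finger_force: 0.0
```

>>> jog_arm(series=[[0.25,-0.2,-0.1,0,0,-0.06,0],[0.5,-0.4,-0.2,0,0,-0.12,0],[0.7,-0.5,-0.25,0,0,-0.18,0],[0.7,-0.5,-0.25,0,0,-0.24,0],[0.7,-0.5,-0.25,0,0,-0.24,0],[0.7,-0.5,-0.25,0,0,-0.24,0]])

```text
clock: 1.48
eef_pos: [560.8, 196.6, 171.2]
eef_rot: [-3.141, 0.0, 1.568]
wrist_force: [-0.2, 0.7, -0.5]
finger_gap: 93.7
finger_force: 0.0
```

```bash
python3 - <<'E'
from h import *
d=grab('wrist','w1'); print(d['state']['eef_pos'],d['state']['eef_rot'],d['state']['clock'],d['state']['joints'])
i=cv2.imread('pics/w1.png'); cv2.imwrite('pics/w1b.png',cv2.resize(i,(800,600),interpolation=cv2.INTER_CUBIC)); print(proj('w1',[567,192,5]))
E
```

```text
[560.7892599488225, 196.58464243177147, 171.185095532944] [-3.1409247045975484, 9.010347180682388e-05, 1.5682911615180328] 1.4833 [0.27549235630408164, 0.43372905751067403, 1.4394336278570967, 0.00010123397225382516, 1.2690970011898863, 0.27796743844780236]
[[260.17499336 185.0229527 ]]
```

View pics/w1b.png

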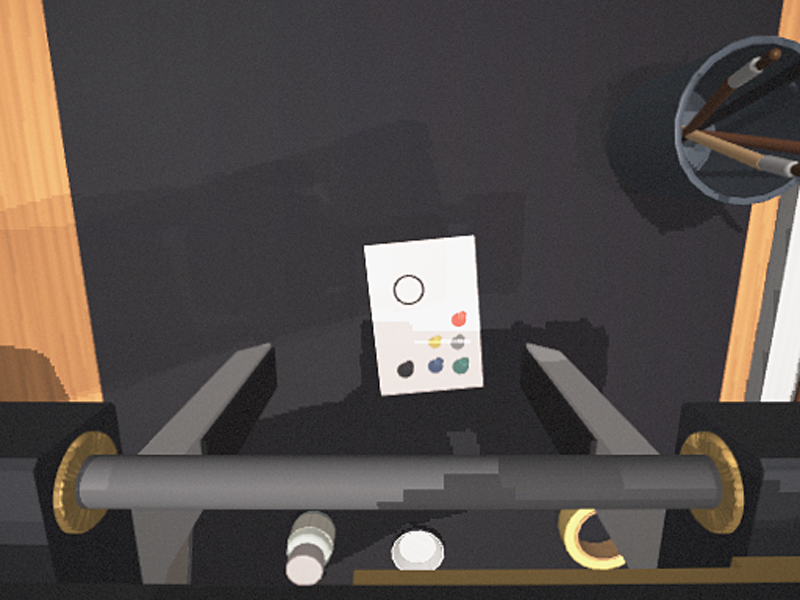

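The ring shows clearly at (408.5,290) in the 800-wide view. Next the rack.

>>> jog_arm(series=[[-0.1,-0.3,0.1,0,0,0,0],[-0.2,-0.6,0.2,0,0,0,0],[-0.3,-0.9,0.3,0,0,0,0],[-0.3,-1,0.35,0,0,0,0]])

```text
clock: 1.87
eef_pos: [523.6, 73.9, 215.5]
eef_rot: [3.139, 0.0, 1.568]
wrist_force: [-0.3, -0.1, -0.3]
finger_gap: 94.0
finger_force: 0.0
```

>>> jog_arm(series=[[-0.1,-0.3,0,0,0,0,0.2],[-0.2,-0.6,0,0,0,0,0.4],[-0.3,-0.9,0,0,0,0,0.45],[-0.3,-1,0,0,0,0,0.45]])

```text
clock: 2.2
eef_pos: [487.7, -46.0, 214.1]
eef_rot: [3.141, 0.001, 1.567]
wrist_force: [0.8, -0.3, 0.0]
finger_gap: 70.6
finger_force: 0.0
```

>>> jog_arm(series=[[-0.1,-0.3,0,0,0,0,0.45],[-0.2,-0.5,0,0,0,0,0.45],[-0.3,-0.5,0,0,0,0,0.45],[-0.3,-0.5,0,0,0,0,0.45]])

```text
clock: 2.53
eef_pos: [452.2, -103.8, 213.8]
eef_rot: [3.141, 0.0, 1.566]
wrist_force: [-0.1, 0.0, 0.7]
finger_gap: 52.0
finger_force: 0.0
```

```bash
python3 - <<'E'
from h import *
d=grab('wrist','w2'); print(d['state']['eef_pos'],d['state']['eef_rot'],d['state']['clock'],d['state']['finger_gap'])
i=cv2.imread('pics/w2.png'); cv2.imwrite('pics/w2b.png',cv2.resize(i,(800,600),interpolation=cv2.INTER_CUBIC)); print(proj('w2',[[472,-158,66],[436,-155,150]])/.64)
g=cv2.imread('pics/w1.png',0)[170:202,246:278]
_,b=cv2.threshold(g,0,255,cv2.THRESH_OTSU)
cs,_=cv2.findContours(255-b,cv2.RETR_LIST,cv2.CHAIN_APPROX_NONE)
for c in cs:
    if len(c)>20:
        e=cv2.fitEllipse(c); uv=np.array(e[0])+[246,170]; print(uv,e[1],onz('w1',uv,5))
E
```

```text
[452.235136807878, -103.81154036137563, 213.79156667946617] [3.141228825641255, 3.257823126423531e-05, 1.5658115259166403] 2.5333 52.01779946226557
[[426.70939677 366.06226771]
 [366.07760564 420.31244849]]
[261.07704353 184.97727871] (17.725004196166992, 17.766605377197266) [567.97485753 192.04857209   5.        ]
[261.14761734 185.00014496] (18.385000228881836, 19.214990615844727) [568.05120457 192.02312607   5.        ]
```

View pics/w2b.png

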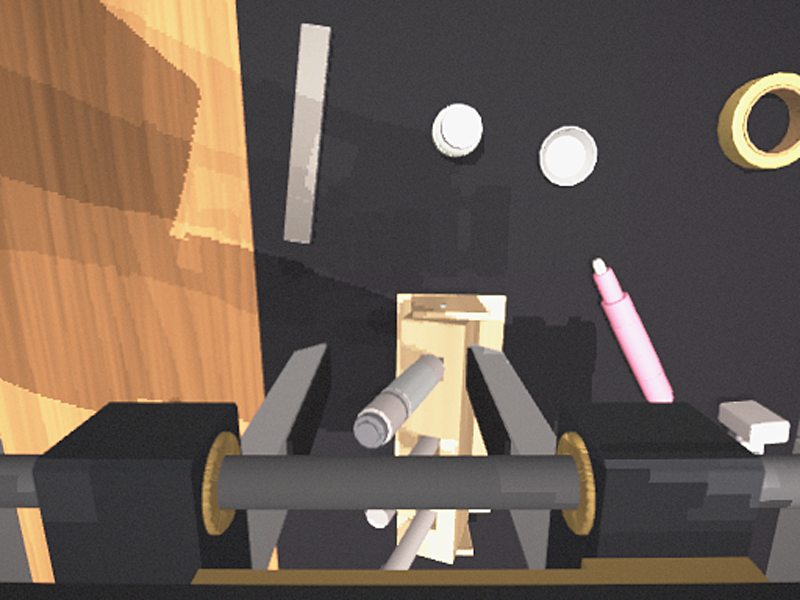

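The wrist view shows the marker with its plug end at (371,430) and shoulder at about (434,366). I triangulate it with the scene view.

```bash
python3 - <<'E'
from h import *
k=.64
S=tri([('scene0',(195.8,218.6)),('w2',(434*k,366*k))]);T=tri([('scene0',(183,178.6)),('w2',(371*k,430*k))])
a=T[0]-S[0]; L=np.linalg.norm(a); a/=L
print(S,T,L,a, 'lean',np.degrees(np.arccos(a[2])),'dir',np.degrees(np.arctan2(a[1],a[0])))
# rack: top view yaw and known bore geometry
G=S[0]+a*50; tcp=G-a*11
print('grasp50',G,'tcp',tcp)
# desired tool rot: z=-a, y in x-ish
z=-a; y=np.array([1,0,0]);y=y-z*(y@z);y/=np.linalg.norm(y);R=np.c_[np.cross(y,z),y,z]
s=load('w2')['state'];R0=Ro.from_euler('xyz',s['eef_rot'])
w=(Ro.from_matrix(R)*R0.inv()).as_rotvec(); print('turn frac',w/(np.pi/2))
for b in (70,): print('pre',G+a*b-a*11-s['eef_pos'], (G+a*b-a*11-s['eef_pos'])/120)
E
```

```text
(array([ 476.3327173 , -159.06298863,   65.25088063]), [np.float64(1.0186008374052444), np.float64(1.018600837405168)]) (array([ 438.52488862, -157.23452298,  156.78723757]), [np.float64(0.4606332376781461), np.float64(0.4606332376781443)]) 99.05392389290097 [-0.38168936  0.0184593   0.92410632] lean 22.466021029843528 dir 177.23121358378364
grasp50 [ 457.24824937 -158.14002386  111.45619655] tcp [ 461.44683231 -158.34307611  101.29102705]
turn frac [-0.01315267 -0.24904382  0.00562422]
pre [-17.5065596  -53.23938506 -47.81309734] [-0.145888   -0.44366154 -0.39844248]
```

>>> jog_arm(series=[[-0.1,-0.15,0,0,-0.07,0,0.45],[-0.19,-0.3,0,-0.01,-0.14,0,0.45],[-0.19,-0.44,-0.1,-0.013,-0.21,0.006,0.45],[-0.19,-0.44,-0.2,-0.013,-0.249,0.006,0.45],[-0.19,-0.44,-0.28,-0.013,-0.249,0.006,0.45],[-0.19,-0.44,-0.28,-0.013,-0.249,0.006,0.45]])

```text
clock: 3.08
eef_pos: [430.1, -155.6, 178.5]
eef_rot: [2.754, 0.018, 1.572]
wrist_force: [-0.0, -0.0, 0.4]
finger_gap: 51.6
finger_force: 0.0
```

```bash
python3 - <<'E'
from h import *
d=grab('wrist','w3'); print(d['state']['eef_pos'],d['state']['eef_rot'],d['state']['clock'],d['state']['finger_gap'])
i=cv2.imread('pics/w3.png'); cv2.imwrite('pics/w3b.png',cv2.resize(i[180:372,150:406],None,fx=3,fy=3,interpolation=cv2.INTER_CUBIC))
print((proj('w3',[[476.3,-159.1,65.3],[438.5,-157.2,156.8]])-[150,180])*3)
E
```

```text
[430.13939350380406, -155.61077141634425, 178.48075084510398] [2.7539809393238226, 0.018027042578135255, 1.5718608461195966] 3.0833 51.60732784860039
[[313.99772588  35.76202005]
 [312.10255081 143.19071682]]
```

View pics/w3b.png

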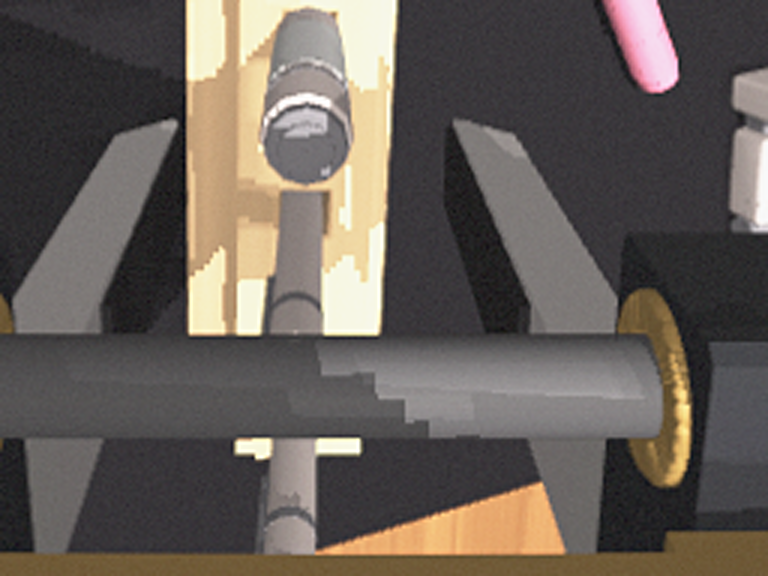

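The view shows the plug at (307,144) in the crop, about 1 mm left of the finger mid-line, with the axis parallel to the tool. I descend along the axis.

>>> jog_arm(series=[[0.06,-0.005,-0.16,0,0,0,0.45],[0.12,-0.01,-0.32,0,0,0,0.45],[0.185,-0.016,-0.48,0,0,0,0.45],[0.25,-0.022,-0.645,0,0,0,0.45],[0.25,-0.022,-0.645,0,0,0,0.45],[0.25,-0.022,-0.645,0,0,0,0.45]])

```text
clock: 3.63
eef_pos: [461.1, -158.4, 102.4]
eef_rot: [2.753, 0.018, 1.573]
wrist_force: [0.1, -0.3, 0.7]
finger_gap: 51.4
finger_force: 0.0
```

```bash
python3 - <<'E'
from h import *
d=grab('wrist','w4'); print(d['state']['eef_pos'],d['state']['eef_rot'],d['state']['clock'],d['state']['finger_gap'],d['state']['wrist_force'])
s=d['state'];R=Ro.from_euler('xyz',s['eef_rot']).as_matrix()
for S in([475.3,-159.1,65.3],[437.5,-157.2,156.8]): print(R.T@(np.array(S)-s['eef_pos']))
E
```

```text
[461.0894610933724, -158.36524532297804, 102.43988940815103] [2.752647239994094, 0.018370034203381014, 1.572920402173628] 3.6333 51.40964683252363 [0.05589901285041074, -0.2853071799265203, 0.6724559763987135]
[-0.08258552 -0.9392011  39.76130967]
[  0.21660246  -1.20617482 -59.25656352]
```

>>> jog_arm(series=[[-0.008,0,0,0,0,0,0.6],[-0.008,0,0,0,0,0,1],[-0.008,0,0,0,0,0,1],[-0.008,0,0,0,0,0,1],[-0.008,0,0,0,0,0,1],[-0.008,0,0,0,0,0,1],[-0.008,0,0,0,0,0,1],[-0.008,0,0,0,0,0,1]], grip_force=25)

```text
clock: 4.35
eef_pos: [459.3, -159.3, 102.6]
eef_rot: [2.751, 0.02, 1.571]
wrist_force: [-6.0, -0.6, 6.4]
finger_gap: 20.8
finger_force: 25.0
```

>>> jog_arm(series=[[-0.03,0.001,0.08,0,0,0,1],[-0.06,0.002,0.16,0,0,0,1],[-0.09,0.003,0.24,0,0,0,1],[-0.15,0.005,0.4,0,0,0,1],[-0.22,0.007,0.6,0,0,0,1],[-0.27,0.008,0.75,0,0,0,1],[-0.27,0.008,0.75,0,0,0,1]])

```text
clock: 4.93
eef_pos: [427.4, -158.9, 196.3]
eef_rot: [2.745, 0.022, 1.57]
wrist_force: [0.3, -0.3, 0.5]
finger_gap: 20.5
finger_force: 25.0
```

```bash
python3 - <<'E'
from h import *
d=grab('wrist','w5'); grab('scene','s5'); print(d['state']['eef_pos'],d['state']['eef_rot'],d['state']['clock'],d['state']['finger_gap'],d['state']['wrist_force'])
i=cv2.imread('pics/w5.png')[100:340,130:386]; j=cv2.imread('pics/s5.png')[90:290,100:300]
cv2.imwrite('pics/c5.png',cv2.hconcat([cv2.resize(i,(426,400)),cv2.resize(j,(374,400))]))
E
```

```text
[427.3975792110777, -158.89145651657913, 196.2904353671754] [2.745446784161896, 0.022413065205343363, 1.5699764139311774] 4.9333 20.453061880472806 [0.2913224198249974, -0.3214123838429887, 0.49243828427259706]
```

View pics/c5.png

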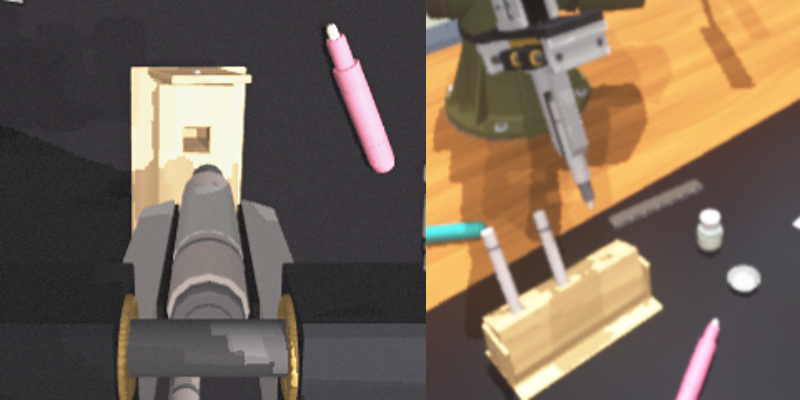

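The marker is out of the rack and held: the wrist crop shows its neck at (208,175), clear of the empty bore. I carry it to the ring and turn it upright on the way.

>>> jog_arm(series=[[0.1,0.25,0,0.003,0.06,0,1],[0.2,0.5,0,0.006,0.12,0,1],[0.3,0.75,0,0.01,0.19,-0.004,1],[0.39,0.97,0,0.014,0.252,-0.005,1],[0.39,0.97,0,0.014,0.252,-0.005,1]])

```text
clock: 5.45
eef_pos: [475.6, -38.0, 190.2]
eef_rot: [-3.128, -0.003, 1.57]
wrist_force: [0.4, -0.0, -0.4]
finger_gap: 20.3
finger_force: 25.0
```

>>> jog_arm(series=[[0.1,0.25,0,0,0,0,1],[0.2,0.5,0,0,0,0,1],[0.3,0.75,0,0,0,0,1],[0.39,0.97,0,0,0,0,1],[0.39,0.97,0,0,0,0,1]])

```text
clock: 5.87
eef_pos: [521.2, 78.2, 190.5]
eef_rot: [-3.135, -0.003, 1.569]
wrist_force: [-0.5, -0.1, -1.2]
finger_gap: 20.8
finger_force: 25.0
```

>>> jog_arm(series=[[0.1,0.25,-0.1,0,0,0,1],[0.2,0.5,-0.2,0,0,0,1],[0.3,0.75,-0.4,0,0,0,1],[0.39,0.97,-0.6,0,0,0,1],[0.39,0.97,-0.6,0,0,0,1],[0.39,0.97,-0.6,0,0,0,1]])

```text
clock: 6.37
eef_pos: [566.3, 191.3, 117.3]
eef_rot: [-3.132, -0.001, 1.568]
wrist_force: [-1.4, -0.1, 0.9]
finger_gap: 20.9
finger_force: 25.0
```

```bash
python3 - <<'E'
from h import *
d=grab('wrist','w6'); grab('scene','s6'); s=d['state'];print(s['eef_pos'],s['eef_rot'],s['clock'],s['wrist_force'])
R=Ro.from_euler('xyz',s['eef_rot']).as_matrix()
X=[R@np.array([0,0,z])+s['eef_pos'] for z in(39.8,63.8,74)]+[[568,192,5]]
i=cv2.imread('pics/w6.png')[130:290,170:340]; pw=(proj('w6',X)-[170,130])*2.5
p=proj('s6',X); o=p[2].astype(int)-[40,75]; j=cv2.imread('pics/s6.png')[o[1]:o[1]+100,o[0]:o[0]+90]
cv2.imwrite('pics/c6.png',cv2.hconcat([cv2.resize(i,(425,400),interpolation=cv2.INTER_CUBIC),cv2.resize(j,(360,400),interpolation=cv2.INTER_CUBIC)]))
print(pw,(p-o)*4+[425,0],o)
E
```

```text
[566.3302991867689, 191.34278711299427, 117.27234643294263] [-3.1322375591484826, -0.0007141140309581129, 1.5679270016842337] 6.3667 [-1.4406423692955117, -0.05292842691399682, 0.8975060828971358]
[[210.24485315 219.33498914]
 [210.38452316 194.71357913]
 [210.4361272  185.61801926]
 [218.0442389  155.47735018]] [[592.68735765 262.58461475]
 [587.32608648 291.48578752]
 [585.098476   303.49996918]
 [580.64905834 348.71876604]] [282 105]
```

View pics/c6.png

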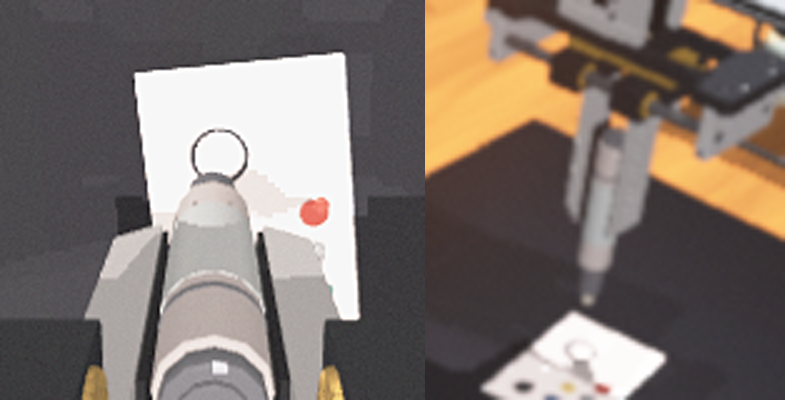

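The wrist crop shows the ring at (219,155), with the neck just below it at (215,178). The scene crop shows the nib at (588,302) and the tail at about (608,138), so I check that it stands upright.

```bash
python3 - <<'E'
from h import *
from scipy.optimize import least_squares
s=load('w6')['state']; R=Ro.from_euler('xyz',s['eef_rot']).as_matrix()
z=np.array([-60,-52,-20,10,39.8,63.8,74])
P=(R@np.c_[z*0,z*0,z].T).T+s['eef_pos']
print(((proj('s6',P)-[282,105])*4+[425,0]).round(1)); print(((proj('w6',P)-[170,130])*2.5).round(1))
# barrel centre per row in scene crop: bright/low-saturation vs dark mat below the fingers
j=cv2.imread('pics/s6.png')[105:205,282:372].astype(int); 
for r in range(55,78,2): print(r*4, j[r,32:58].max(1))
w=cv2.imread('pics/w6.png',0)[130:290,170:340].astype(int)
for r in (72,76,80,84,88,100): print('w',r*2.5, w[r,60:112])
E
```

```text
[[617.  132. ]
 [614.9 143.1]
 [606.8 186.5]
 [599.6 225.4]
 [592.7 262.6]
 [587.3 291.5]
 [585.1 303.5]]
[[209.1 420.9]
 [209.3 393.8]
 [209.7 311.3]
 [210.  258.2]
 [210.2 219.3]
 [210.4 194.7]
 [210.4 185.6]]
220 [ 67  68  67  69  79  94  85  91 128 157 171 178 180 161 143 154 155 157
 157 151 136 105  66  59  61  60]
228 [ 66  69  66  67  67  66  70 104 143 161 172 178 167 153 153 153 146 133
 110  84  69  61  61  61  61  60]
236 [ 67  67  68  66  65  66  75 115 150 166 177 180 174 163 161 132  79  66
  64  62  62  63  61  61  60  60]
244 [ 67  67  68  66  66  69  89 130 160 172 178 182 181 177 150 103  68  65
  63  61  61  62  62  60  61  63]
252 [ 66  66  65  65  65  71 105 146 167 177 182 184 182 171 135  81  64  63
  63  62  63  62  62  61  61  61]
260 [ 61  61  60  63  63  69 107 150 170 179 184 184 178 159 117  71  63  63
  62  63  62  61  63  63  63  61]
268 [ 59  58  60  58  60  59  68  95 124 145 154 151 136 102  70  62  65  62
  62  63  61  63  64  63  63  61]
276 [ 62  63  62  62  59  60  68  84  96 104 106 101  83  63  61  60  63  64
  63  63  62  63  64  62  62  62]

[... 1037 characters left out ...]
231 232 232 232 233 232 233 232 231 232]
w 210.0 [207 255 249 248 248 248 248 248 248 249 235 211 214 216 221 223 224 224
 222 223 220 219 218 216 217 213 213 210 211 209 204 201 199 196 191 183
 173 171 164 224 241 241 240 232 231 233 232 233 232 232 233 232]
w 220.0 [ 66 241 236 233 232 232 232 233 233 197 193 192 199 202 205 226 228 225
 223 221 221 218 220 218 217 214 212 214 210 208 205 202 200 198 192 182
 181 172 165 160 253 249 248 247 247 248 248 248 247 247 247 247]
w 250.0 [168 167 174 114  51  45  35 117 167 169 171 177 179 179 180 180 180 177
 181 181 180 178 176 179 179 177 179 177 179 177 181 180 181 178 179 180
 179 175 172 168 167 169 101  50  39  44 108 199 207 204 201 199]
```

The marker is upright to within about 1° and lateral offsets are under 1 mm. I descend to just above the card with a small correction.

>>> jog_arm(series=[[0.006,0.005,-0.08,0,-0.006,0,1],[0.006,0.005,-0.16,0,-0.006,0,1],[0.006,0.005,-0.24,0,-0.006,0,1],[0.006,0.005,-0.28,0,-0.006,0,1],[0.006,0.005,-0.28,0,-0.006,0,1],[0.006,0.005,-0.28,0,-0.006,0,1],[0.006,0.005,-0.28,0,-0.006,0,1]])

```text
clock: 7.05
eef_pos: [568.4, 191.5, 87.3]
eef_rot: [3.136, -0.002, 1.566]
wrist_force: [0.3, -0.3, -0.7]
finger_gap: 20.8
finger_force: 25.0
```

```bash
python3 - <<'E'
from h import *
d=grab('wrist','w7'); grab('scene','s7'); s=d['state'];print(s['eef_pos'],s['eef_rot'],s['clock'],s['wrist_force'])
R=Ro.from_euler('xyz',s['eef_rot']).as_matrix()
X=[R@np.array([0,0,z])+s['eef_pos'] for z in(-60,-52,39.8,63.8,74)]+[[568,192,5]]
i=cv2.imread('pics/w7.png')[160:280,190:330]; pw=(proj('w7',X)-[190,160])*2.8
p=proj('s7',X); o=p[4].astype(int)-[28,55]; j=cv2.imread('pics/s7.png')[o[1]:o[1]+75,o[0]:o[0]+60]
cv2.imwrite('pics/c7.png',cv2.hconcat([cv2.resize(i,(392,504),interpolation=cv2.INTER_CUBIC),cv2.resize(j,(403,504),interpolation=cv2.INTER_CUBIC)]))
print(pw*[1,1.5],(p-o)*6.72+[392,0])
E
```

```text
[568.3785574202427, 191.51845857424448, 87.3324488437733] [3.136224996258991, -0.002061399050340862, 1.5660042880835068] 7.05 [0.3211207837925322, -0.33421885923732, -0.6802268271034686]
[[178.3043791  581.08814718]
 [178.46943697 535.64186222]
 [179.53507989 242.49306031]
 [179.68558034 201.12777932]
 [179.74118572 185.8468026 ]
 [176.97942893 172.6943931 ]] [[630.97997035  90.57755868]
 [627.89011886 108.65991118]
 [594.74125795 302.96677424]
 [586.71778998 350.08426388]
 [583.38188209 369.68424747]
 [579.57041801 384.24752695]]
```

View pics/c7.png

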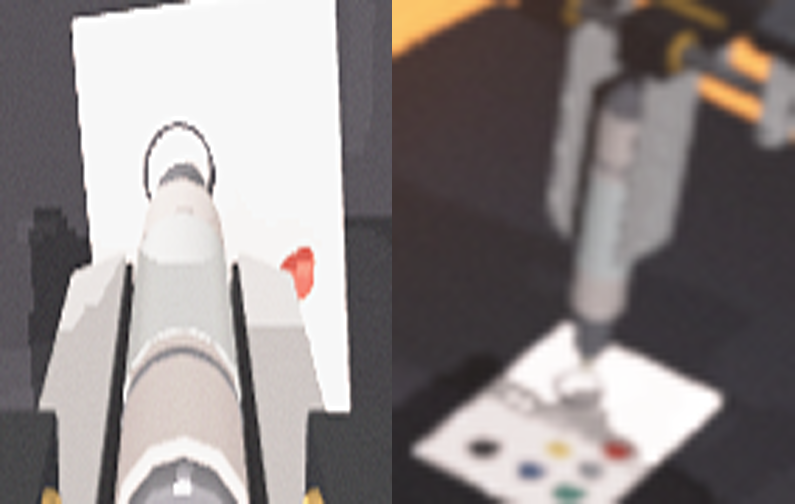

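The wrist crop shows the neck at (183,175) over the ring centre at (180,172). The scene crop shows the tip about 1 px right of its predicted place, which hints at a slight lean in y. I quantify it.

```bash
python3 - <<'E'
from h import *
s=load('w7')['state']; R=Ro.from_euler('xyz',s['eef_rot']).as_matrix()
f=lambda p:R@np.array(p)+s['eef_pos']
# wrist column profile
w=cv2.imread('pics/w7.png',0).astype(int); print('col255',[(r,int(w[r,254:257].mean())) for r in range(192,212)],[(r,int(w[r,248:252].mean())) for r in range(255,290)])
for n,p in dict(rim92=[10.5,0.5,-52.2],plug100=[10,.5,-60.2],shoulder=[10.5,.5,39.8],neck=[7.5,.5,63.8]).items():
    print(n,proj('w7',f(p))[0].round(1),'dv/dtoolx,dv/dz',[(proj('w7',f(np.array(p)+e))-proj('w7',f(p)))[0,1].round(2) for e in([1,0,0],[0,0,1])])
# scene: rows
j=cv2.imread('pics/s7.png').astype(int).max(2); 
zz=np.arange(-62,76,.5); P=proj('s7',[f([0,0,z]) for z in zz])
print('px/mm',np.linalg.norm(proj('s7',f([1,0,74]))-proj('s7',f([0,0,74]))))
r0=int(P[:,1].min());r1=int(P[:,1].max())+2
for r in range(r0-2,r1+1):
    c=np.interp(r,P[:,1],P[:,0]); k=int(round(c)); print(r,'z%.0f'%np.interp(r,P[:,1],zz),'pred%.1f'%c,k-8,j[r,k-8:k+9])
E
```

```text
col255 [(192, 248), (193, 247), (194, 247), (195, 247), (196, 248), (197, 249), (198, 242), (199, 146), (200, 151), (201, 141), (202, 195), (203, 234), (204, 237), (205, 236), (206, 236), (207, 236), (208, 236), (209, 224), (210, 226), (211, 239)] [(255, 208), (256, 208), (257, 209), (258, 208), (259, 208), (260, 208), (261, 210), (262, 208), (263, 206), (264, 214), (265, 238), (266, 245), (267, 245), (268, 247), (269, 232), (270, 149), (271, 127), (272, 134), (273, 138), (274, 144), (275, 158), (276, 182), (277, 190), (278, 184), (279, 183), (280, 182), (281, 183), (282, 173), (283, 148), (284, 146), (285, 178), (286, 184), (287, 183), (288, 181), (289, 183)]
rim92 [255.  264.5] dv/dtoolx,dv/dz [np.float64(-2.27), np.float64(-1.12)]
plug100 [255.  275.3] dv/dtoolx,dv/dz [np.float64(-2.39), np.float64(-1.28)]
shoulder [254.8 203.1] dv/dtoolx,dv/dz [np.float64(-1.41), np.float64(-0.39)]
neck [254.8 198.4] dv/dtoolx,dv/dz [np.float64(-1.27), np.float64(-0.33)]
px/mm 0.2749290367386893
145 z-62 pred328.7 321 [156 157 157 154 141 110  73  57  55  54  56  53  63  95 118 114 117]
146 z-62 
[... 3630 characters left out ...]
247 252 238 143 102 103 105  99  86  72  60  59  58  58]
186 z60 pred322.2 314 [188 240 250 253 252 241 162 107 104 108 122 157 155 105  77  65  59]
187 z63 pred322.0 314 [246 252 253 253 253 249 211 124 113 134 200 238 240 216 174 129  89]
188 z67 pred321.8 314 [252 253 253 253 253 252 237 169 161 207 246 252 252 251 244 234 201]
189 z70 pred321.7 314 [253 253 253 252 251 247 234 206 210 241 253 254 254 254 253 253 249]
190 z74 pred321.5 313 [253 253 253 251 245 236 237 237 232 232 242 252 254 254 254 254 254]
191 z76 pred321.4 313 [252 253 253 246 223 230 246 249 247 245 238 248 254 254 254 254 254]
192 z76 pred321.4 313 [241 249 252 244 216 239 247 242 240 238 228 238 253 254 254 254 254]
```

The fits agree: the lean is under 0.5° and the nib is within 1 mm of the ring's centre. I lower towards contact.

>>> jog_arm(series=[[0,0,-0.03,0,0,0,1],[0,0,-0.06,0,0,0,1],[0,0,-0.06,0,0,0,1],[0,0,-0.06,0,0,0,1]])

```text
clock: 7.48
eef_pos: [568.0, 191.5, 79.3]
eef_rot: [3.137, -0.002, 1.566]
wrist_force: [-0.4, -0.2, -0.1]
finger_gap: 20.4
finger_force: 25.0
```

>>> jog_arm(series=[[0,0,-0.008,0,0,0,1],[0,0,-0.017,0,0,0,1],[0,0,-0.017,0,0,0,1],[0,0,-0.017,0,0,0,1]])

```text
clock: 7.82
eef_pos: [568.2, 191.6, 77.8]
eef_rot: [3.137, -0.002, 1.566]
wrist_force: [0.2, -0.2, 0.6]
finger_gap: 20.6
finger_force: 25.0
```

>>> jog_arm(series=[[0,0,-0.008,0,0,0,1],[0,0,-0.008,0,0,0,1],[0,0,-0.008,0,0,0,1]])

```text
clock: 8.07
eef_pos: [568.2, 191.6, 76.8]
eef_rot: [3.137, -0.002, 1.566]
wrist_force: [-0.6, 0.7, 2.5]
finger_gap: 20.8
finger_force: 25.0
```

>>> jog_arm(series=[[0,0,-0.008,0,0,0,1],[0,0,-0.008,0,0,0,1],[0,0,-0.008,0,0,0,1]])

```text
clock: 8.32
eef_pos: [568.2, 191.6, 75.8]
eef_rot: [3.137, -0.002, 1.566]
wrist_force: [1.4, -0.0, 3.1]
finger_gap: 20.4
finger_force: 25.0
```

>>> jog_arm(series=[[0,0,-0.008,0,0,0,1],[0,0,-0.008,0,0,0,1],[0,0,-0.008,0,0,0,1]])

```text
clock: 8.57
eef_pos: [568.2, 191.6, 74.9]
eef_rot: [3.137, -0.002, 1.566]
wrist_force: [1.1, -0.2, 3.8]
finger_gap: 20.7
finger_force: 25.0
```

```bash
cat > avg.py <<'E'
from h import *
L=[]
for k in range(10): manip.camera('top'); s=manip.read_state(); L.append([s['wrist_force'][2],s['eef_pos'][2],*s['eef_pos'][:2]])
L=np.array(L);print(s['clock'],L.mean(0).round(2),L.std(0).round(2),s['eef_rot'])
E
python3 avg.py
```

```text
9.0667 [  4.4   74.8  568.19 191.58] [0.47 0.03 0.02 0.01] [ 3.13674098e+00 -1.90561414e-03  1.56613008e+00]
```

Contact force averages 4.4 N, so the nib is about 3.5 mm in. I press slightly more, lift fully clear, and take a zero-force baseline.

>>> jog_arm(series=[[0,0,-0.003,0,0,0,1],[0,0,-0.003,0,0,0,1],[0,0,-0.003,0,0,0,1],[0,0,-0.003,0,0,0,1],[0,0,-0.003,0,0,0,1],[0,0,-0.003,0,0,0,1]])

```text
clock: 9.57
eef_pos: [568.2, 191.6, 74.4]
eef_rot: [3.137, -0.002, 1.566]
wrist_force: [-0.0, 0.4, 4.2]
finger_gap: 20.8
finger_force: 25.0
```

```bash
python3 avg.py
```

```text
10.0667 [  4.61  74.39 568.15 191.57] [0.37 0.01 0.01 0.01] [ 3.13672352e+00 -1.90349569e-03  1.56611897e+00]
```

>>> jog_arm(series=[[0,0,0.03,0,0,0,1],[0,0,0.06,0,0,0,1],[0,0,0.08,0,0,0,1],[0,0,0.08,0,0,0,1],[0,0,0.08,0,0,0,1],[0,0,0.08,0,0,0,1]])

```text
clock: 10.57
eef_pos: [567.9, 191.5, 83.7]
eef_rot: [3.138, -0.002, 1.566]
wrist_force: [-0.6, -0.2, -0.5]
finger_gap: 20.8
finger_force: 25.0
```

```bash
python3 avg.py
```

```text
11.0667 [-3.8000e-01  8.3840e+01  5.6803e+02  1.9152e+02] [0.56 0.09 0.06 0.02] [ 3.13692284e+00 -1.87630511e-03  1.56612253e+00]
```

The first press was about 5 N (4 mm), and the nib is now free at about 5 mm above the card. Second, gentle press.

>>> jog_arm(series=[[0,0,-0.02,0,0,0,1],[0,0,-0.04,0,0,0,1],[0,0,-0.05,0,0,0,1],[0,0,-0.06,0,0,0,1],[0,0,-0.068,0,0,0,1],[0,0,-0.074,0,0,0,1],[0,0,-0.078,0,0,0,1],[0,0,-0.078,0,0,0,1]])

```text
clock: 11.73
eef_pos: [568.1, 191.6, 74.7]
eef_rot: [3.137, -0.002, 1.566]
wrist_force: [-1.2, -0.3, 3.7]
finger_gap: 20.4
finger_force: 25.0
```

```bash
python3 avg.py; python3 avg.py; python3 - <<'E'
from h import *
d=grab('wrist','w8');i=cv2.imread('pics/w8.png')[160:280,190:330]; grab('scene','s8'); j=cv2.imread('pics/s8.png')[120:280,130:350]
cv2.imwrite('pics/c8.png',cv2.hconcat([cv2.resize(i,(390,334),interpolation=cv2.INTER_CUBIC),cv2.resize(j,(410,334))]))
E
```

```text
12.2333 [  4.12  74.71 568.13 191.58] [0.46 0.05 0.01 0.02] [ 3.13685569e+00 -1.91136212e-03  1.56608532e+00]
12.7333 [  4.15  74.62 568.12 191.56] [0.45 0.02 0.01 0.01] [ 3.13679633e+00 -1.91134460e-03  1.56609885e+00]
```

View pics/c8.png

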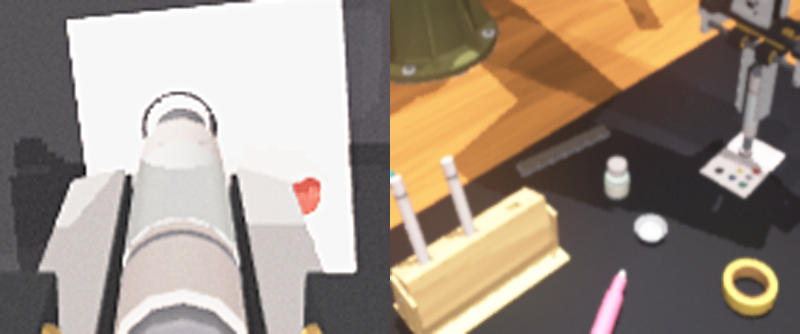

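The nib sits in the ring (wrist crop, about (180,118)) with a net force of about 4.5 N, and nothing else has moved. I hold it there to let the nib fill.

```bash
for i in 1 2 3 4 5 6 7 8 9 10; do python3 avg.py; done
```

```text
13.3333 [  4.23  74.62 568.12 191.57] [0.5  0.01 0.01 0.01] [ 3.13676998e+00 -1.89459967e-03  1.56613487e+00]
13.8333 [  4.16  74.61 568.11 191.56] [0.59 0.01 0.02 0.01] [ 3.13685290e+00 -1.88100114e-03  1.56611696e+00]
14.3333 [  4.13  74.61 568.11 191.56] [0.52 0.01 0.01 0.01] [ 3.13684435e+00 -1.89480818e-03  1.56607675e+00]
14.8333 [  4.27  74.61 568.11 191.56] [0.45 0.02 0.01 0.02] [ 3.13682990e+00 -1.88225751e-03  1.56608225e+00]
15.3333 [  4.09  74.61 568.11 191.56] [0.64 0.01 0.01 0.01] [ 3.13682930e+00 -1.91445548e-03  1.56612327e+00]
15.8333 [  4.22  74.61 568.1  191.56] [0.42 0.02 0.02 0.01] [ 3.13681795e+00 -1.91300729e-03  1.56609279e+00]
16.3333 [  4.28  74.61 568.1  191.55] [0.53 0.01 0.01 0.01] [ 3.13685406e+00 -1.90548923e-03  1.56615469e+00]
16.8333 [  4.1   74.6  568.11 191.55] [0.63 0.01 0.01 0.01] [ 3.13689866e+00 -1.85234420e-03  1.56615751e+00]
17.3333 [  3.99  74.61 568.11 191.55] [0.53 0.01 0.01 0.01] [ 3.13690669e+00 -1.88483817e-03  1.56609081e+00]
17.8333 [  4.16  74.6  568.1  191.56] [0.37 0.01 0.01 0.01] [ 3.13687320e+00 -1.89447764e-03  1.56608701e+00]
```

>>> jog_arm(series=[[0,0,0,0,0,0,1],[0,0,0,0,0,0,1],[0,0,0,0,0,0,1],[0,0,0,0,0,0,1],[0,0,0,0,0,0,1],[0,0,0,0,0,0,1],[0,0,0,0,0,0,1],[0,0,0,0,0,0,1]])

```text
clock: 18.5
eef_pos: [568.1, 191.5, 74.6]
eef_rot: [3.137, -0.002, 1.566]
wrist_force: [-1.6, -0.5, 4.4]
finger_gap: 20.7
finger_force: 25.0
```

>>> jog_arm(series=[[0,0,0,0,0,0,1],[0,0,0,0,0,0,1],[0,0,0,0,0,0,1],[0,0,0,0,0,0,1],[0,0,0,0,0,0,1],[0,0,0,0,0,0,1],[0,0,0,0,0,0,1],[0,0,0,0,0,0,1]])

```text
clock: 19.17
eef_pos: [568.1, 191.6, 74.6]
eef_rot: [3.137, -0.002, 1.566]
wrist_force: [-1.4, 0.4, 3.7]
finger_gap: 20.7
finger_force: 25.0
```

>>> jog_arm(series=[[0,0,0,0,0,0,1],[0,0,0,0,0,0,1],[0,0,0,0,0,0,1],[0,0,0,0,0,0,1],[0,0,0,0,0,0,1],[0,0,0,0,0,0,1],[0,0,0,0,0,0,1],[0,0,0,0,0,0,1]])

```text
clock: 19.83
eef_pos: [568.1, 191.5, 74.6]
eef_rot: [3.137, -0.002, 1.566]
wrist_force: [-1.3, 0.4, 3.5]
finger_gap: 20.7
finger_force: 25.0
```

```bash
python3 -c "
from cell import manip
print(manip.sign_off())"
```

```text
the job is handed in; nothing more can be done
None
```

I pumped the marker once in the ring (about 5 N), lifted it clear so the nib could spring out, and pressed it in again; I handed in at about 20 s with it held upright at about 4.5 N (nib roughly 3.5 mm in), without seeing the nib fill.

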